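# Press the cemented half-sole of a clog in the bench screw press

### The job

Put the clog sole with the black rubber half-sole into the green screw press, upside down as it lies and pointing straight in, its toe slid gently up against the toe stop. Then screw the press down by its T-handle, half turn after half turn, until the foot bears firmly on the rubber, without crushing it, let go and leave it pressing. Leave everything else on the bench where it is.

Things in the scene. Friction and masses are not known exactly. Their poses are not given: they have to be found in the camera images.
- press: green cast-iron bench screw press, bolted down, a C-frame. Origin on the spindle axis at table height, z up, x from the open throat to the column. Flat steel bed 40 mm above the table, x -222 to 162, 136 mm wide; column x 107 to 163; head 60 mm wide (68 mm round boss on the axis) 154 to 196 mm up, brass nut to 208 mm. Open at the front and both sides between bed and head
- toe_stop: dark steel V-shaped toe stop fixed on the press's bed, 22 mm high, opening to the throat; axes as the press's, origin on the spindle axis at bed height. When a toe rests against both its arms, the sole's origin lies under the spindle axis. Each arm stands at 45 degrees, so the toe wedges: a push of 35 N loads the two arms with 50 N together, which is the most they should take
- foot: round pressing foot on the lower end of the spindle, 56 mm across, steel with a rubber pad; moves straight up and down, does not turn. Origin at the centre of its underside, z up. At the start 90 to 96 mm above the table, that is 16 to 22 mm above the rubber of a sole lying on the bed. It is 33 mm high, then comes the bare spindle, 25 mm thick
- bar_mid (a point): middle of the T-handle on top of the spindle: a level steel bar 12 mm thick through a hub (32 mm thick, reaching 17 mm above and below the bar), 172 mm above the foot's underside; the clear bar runs from 17 to 76 mm either side of the axis. Clockwise seen from above screws foot and bar down together, 20 mm a turn; 0.9 to 1.3 turns from the start to a firm hold
- red_end (a point): centre of the red ball (22 mm) on one end of the T-handle, 88 mm from the axis. The thread is stiff: turning it free takes 0.55 N m all the way (8 N at 70 mm from the axis), and it stays where it is left. Once the foot presses on the work, every 10 N of pressing force adds 0.032 N m to the torque needed to turn it on
- black_end (a point): centre of the black ball on the other end of the T-handle, 176 mm from the red one
- pad: rubber pad, 9 mm thick, under the foot; origin at the centre of its underside, z up. A firm hold is 120 N of pressing force, felt at the T-handle as 0.38 N m more than turning free (0.93 N m in all, 13.3 N at 70 mm; a hand stopped against it feels 0.1 to 0.2 N m less). Below 70 N the cement does not take, above 175 N the rubber is bruised, at 220 N it is crushed.
- sole: the work: light wooden clog sole, 270 mm long, about 0.24 kg, lying upside down with a black rubber half-sole cemented on its forepart. Origin at the flat underside below the ball of the foot, z up, x to the toe. Round toe of radius 44 mm about x = 26 mm; forepart 88 mm wide, 34 mm high with the rubber (x -60 to 70); waist 28 mm high; centre of mass about x = -75 mm
- heel (a point): middle of the top of the sole's heel block, 150 mm behind the sole's origin (x = -150 mm), 58 mm above its underside. The block runs from x = -200 to -125 mm, 54 mm wide, with flat parallel sides from -190 to -125. Held here, the gripper stays clear of the press when the sole is in
- mate: the other clog sole of the pair, same shape, forepart 28 mm high, no rubber on it yet; leave it. Origin and axes as for sole.
- cement: yellow cement tin, 84 mm thick, 110 mm high, origin under its middle; leave it.
- solvent: brown bottle, 56 mm thick, 140 mm high, origin under its middle; leave it.
- hammer: hammer lying along its x axis, head at +x; leave it.
- nails: flat steel nail tray with six bays, 90 x 120 x 35 mm, origin under its middle; leave it.
- spool_a: blue spool, 48 mm thick, 70 mm high; leave it.
- spool_b: grey spool, 48 mm thick, 70 mm high; leave it.
- heels: stack of four black rubber heel pieces, 70 x 62 x 32 mm; leave it.

How it is judged (in metres and radians):
On the way, in this order (a step that is already met when the one before it is completed fails the run):
1. the sole lies flat on the bed, straight, its toe up against the stop, the foot not yet on it (horizontal distance between sole and press below 0.006 m and angle between the x axis of sole and the x axis of press, either way round below 0.2 rad and z of sole in the frame of press below 0.044 m and contact force between foot and sole below 1 N), for 0.2 s.
2. the foot is screwed down and bears firmly on the rubber (contact force between foot and sole between 70 and 175 N), for 0.2 s.
At the end, for the whole second after the job is handed in: The foot presses on the rubber half-sole with 70 to 175 N; the sole lies flat on the bed (within 0.07 rad and 4 mm) and at rest, pointing into the throat within 0.2 rad, its origin within 6 mm of the spindle axis, as it is when the toe rests against the stop (all of step 2 and horizontal distance between sole and press below 0.006 m and angle between the x axis of sole and the x axis of press, either way round below 0.2 rad and angle between sole's own z axis and vertical below 0.07 rad and z of sole in the frame of press below 0.044 m and linear speed of sole below 0.01 m/s); the robot touches nothing.
It fails at once if the rubber is crushed: the foot presses on the sole with more than 220 N (contact force between foot and sole above 220 N).
It fails at once if the sole is rammed against the toe stop with more than 50 N (contact force between toe_stop and sole above 50 N).
It fails at once if another thing on the bench is shifted by more than 15 mm (distance of any of mate, cement, solvent, hammer, nails, spool_a, spool_b, heels from where it was at the start of the episode above 0.015 m).
It also fails if it takes over 72 s, if anything falls off the work surface, if the arm or the gripper's body presses on something with over 40 N, if the wrist force passes 120 N, or if a joint passes its speed limit or range.

### The arm

A 6-joint arm with a two-finger parallel gripper is mounted at the origin on the work surface. World frame = base frame: x ahead of the robot, y to its left, z up, the work surface at z = 0. Lengths are in m, angles in degrees, forces in N, time in s.
With the tool pointing down it reaches from about 0.4 to 0.825 m from the base axis. Payload 7 kg.
Tool frame: the origin (TCP) lies at the very end of the fingers, on their centre line; the grasp point (between the pads) lies 19 mm behind it; z points along the fingers, y is the direction in which the jaws open and shut (so a half turn about z gives the same grasp; the last joint's range is limited). The gripper opens to 88 mm and grips with 3 to 60 N. Pads are 19 mm wide; open, the fingers measure 130 mm over their backs; the gripper's body (78 mm by 193 mm) begins 47 mm behind the grasp point.
Start: joints at [89.444, 20.546, 0.682, 0, -70.136, -16.507], TCP at [0.198, 0.645, 0.227] pointing down, gripper open.
Joint ranges: [-176.03, 176.03], [-82.01, 121.73], [-58.28, 71.71], [-173.87, 95.51], [-174.79, -0.11], [-173.66, 173.66]. Speed limits (degrees/s): [136.94, 136.94, 172.46, 180, 180, 180].

### API

Orientations are given as [roll, pitch, yaw] about the fixed x, y, z axes, in that order (R = Rz(yaw) Ry(pitch) Rx(roll)).
In Python, from plant import telemetry, optics, ctrl gives the robot as it stands.
- The arm moves only by the tool servo_tool, never from a script. Its argument "rows" is a list of rows, each a list of 3 entries, a list of its own where there are three numbers: the shift along the tool's x, y, z in m, then the turn, a rotation vector about the tool's x, y, z in units of 6 degrees (1.0 is 6 degrees), then the closure, from 0 (fully open) to 1 (shut). A call has 1 to 20 rows; each row shifts and turns the commanded pose from where the row before left it, along the tool's axes as they then stand; what a row does not reach is not made up. A row lasts 1/12 s, in which the tool goes at most 41.7 mm and 7.16 degrees, less where a joint would pass 70% of its speed; a pose out of reach is approached as far as the arm can. A call is refused whole if a number of a shift passes 0.0417 or a number of a turn 1, either way. A call with a gripper value outside its range is refused whole. The fingers move at their own pace and stop on an object; the grip force is fixed at half the most. Time passes only in rows, so rows that do not move let the fingers close. It gives the time, the measured TCP pose, the force and the opening at its end, in the units of the state.
- telemetry.get_obs(): the state, without advancing time (a new reading comes with each control period).
- optics.snapshot(name): name is "side" or "top" or "wrist"; returns the picture (400x640x3 uint8, red, green, blue); there is no depth.
- optics.camera_info(name): a dict with "mtx" (3x3 intrinsics, pixels), "rvec" (rotation vector, rad) and "tvec" (3), from world to camera coordinates, as OpenCV has them. Camera axes: x right, y down, z forward; pixel columns grow to the right and rows downward; lengths in m; the calibration is good to about 2 mm. A picture is of the moment at which its call begins: read the wrist's pose just before it. camera_info takes no time and is no camera call; for the wrist camera it gives the pose at the moment of the call.
- ctrl.close_job(): hands the job in, once; it reports no verdict.
The state is a dict: "clock": time; "joint_pos": joint angles; "qvel": joint speeds; "tau": joint torques, N m; "tool_pos": TCP position; "orientation": TCP orientation; "force": force on the tool from outside, world axes, zero at the start; "moment": the same for the moment, N m; "opening": finger opening in m.
Only numpy, scipy, OpenCV 4.12 (cv2) and the standard library are available. Lean on these libraries where they do the work, as an engineer would, in place of code of your own. Each camera call takes 0.05 s, during which the arm holds its last target.

## Working session

There is one attempt and no reset: what is moved stays moved. The work goes in short steps, Python scripts to look and compute and a tool call to move; the robot and the scene stay as the last step left them, time stands still between calls to the robot, and variables do not carry over. Pictures are saved under pics/ and viewed, and the job is handed in when it is done.

Besides the shell and the picture viewer there is one more tool, called after ">>>" in YAML: its name, and indented under it one key for each argument. servo_tool: Moves the arm, as the interface text tells. Its arguments: {"type":"object","properties":{"rows":{"type":"array"}},"required":["rows"]}

```bash
ls; mkdir -p pics
cat > h.py <<'E'
import numpy as np, cv2
from plant import telemetry, optics, ctrl
def snap(name,fn):
    im=optics.snapshot(name); cv2.imwrite('pics/'+fn,cv2.cvtColor(im,cv2.COLOR_RGB2BGR)); return im
def cam(name):
    c=optics.camera_info(name); return np.array(c['mtx'],float),np.array(c['rvec'],float).reshape(3,1),np.array(c['tvec'],float).reshape(3,1)
def ray(c,uv,z):
    K,r,t=c; R=cv2.Rodrigues(r)[0]; C=(-R.T@t).ravel(); d=R.T@np.linalg.inv(K)@np.array([uv[0],uv[1],1.]); return C+d*(z-C[2])/d[2]
def proj(c,p):
    return cv2.projectPoints(np.array(p,float).reshape(-1,1,3),c[1],c[2],c[0],None)[0].reshape(-1,2)
E
python3 - <<'E'
from h import *
print(telemetry.get_obs())
for n in('side','top','wrist'):
    c=cam(n); print(n,c[0].tolist(),(-cv2.Rodrigues(c[1])[0].T@c[2]).ravel()); snap(n,n+'0.png')
E
```

```text
pics
{'clock': 0.0, 'joint_pos': array([ 8.94454400e+01,  2.05901305e+01,  6.31310274e-01, -2.08593172e-02,
       -7.01361374e+01, -1.65065568e+01]), 'qvel': array([-0.00816162, -0.00303288, -0.02045538, -0.04862052, -0.07017091,
       -0.01382821]), 'tau': array([ 3.20988611e-04, -5.82713485e+01,  2.93054563e+01,  6.99708447e+00,
        6.95720402e-03, -1.49336333e-04]), 'tool_pos': array([0.19792058, 0.64479049, 0.22561639]), 'orientation': array([ 1.79903384e+02, -8.18172298e-03, -1.70682139e+01]), 'force': array([0.47732622, 0.42219382, 0.78322204]), 'moment': array([-0.02279415, -0.0115855 ,  0.00345948]), 'opening': 0.08784884600952025}
side [[485.3236414716844, 0.0, 317.0880174137638], [0.0, 485.3236414716844, 200.69057837430654], [0.0, 0.0, 1.0]] [1.3140995  0.6779843  0.81647646]
top [[401.97494960847786, 0.0, 318.700748871298], [0.0, 401.97494960847786, 206.33570487646895], [0.0, 0.0, 1.0]] [0.35107482 0.07255074 1.4093238 ]
wrist [[312.6551685740283, 0.0, 319.95929040529256], [0.0, 312.6551685740283, 198.82074479145365], [0.0, 0.0, 1.0]] [0.26807939 0.62289479 0.38296178]
```

View pics/side0.png

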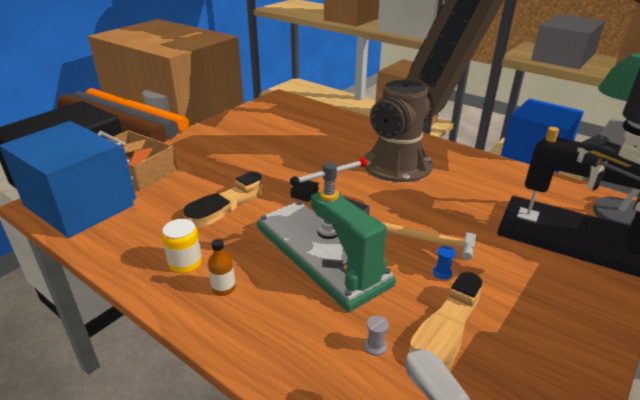

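View pics/top0.png

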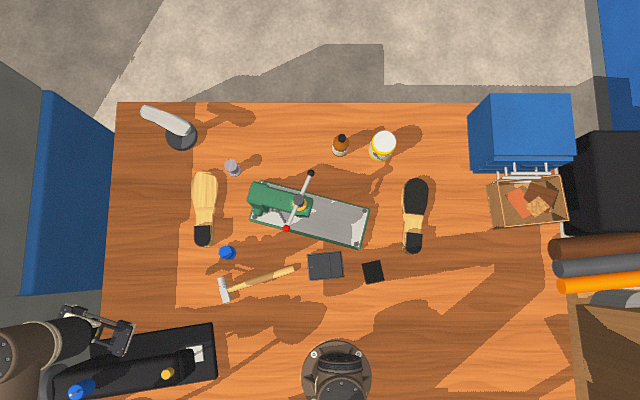

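View pics/wrist0.png

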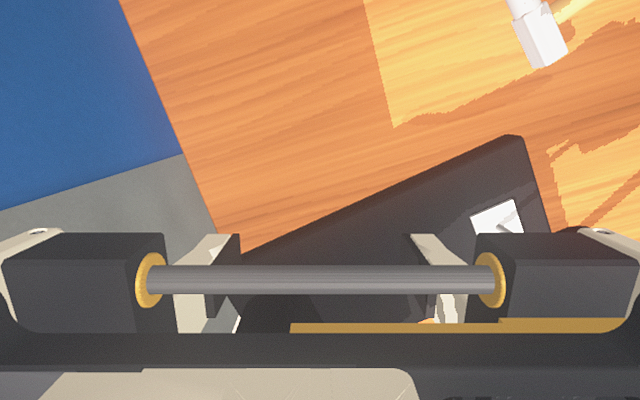

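Run:
```python
import cv2
a=cv2.imread('pics/top0.png')
cv2.imwrite('pics/topz.png',cv2.resize(a[160:265,235:435],None,fx=4,fy=4,interpolation=cv2.INTER_CUBIC))
b=cv2.imread('pics/side0.png')
cv2.imwrite('pics/sidez.png',cv2.resize(b[150:310,180:400],None,fx=3.6,fy=3.6,interpolation=cv2.INTER_CUBIC))
```

```text
(no output)
```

View pics/topz.png

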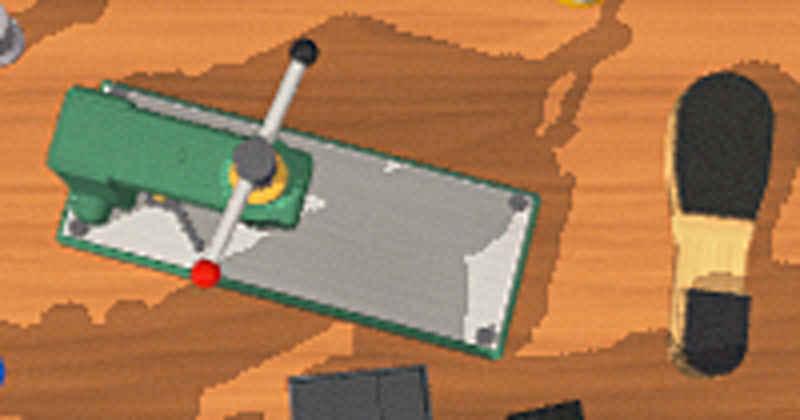

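View pics/sidez.png

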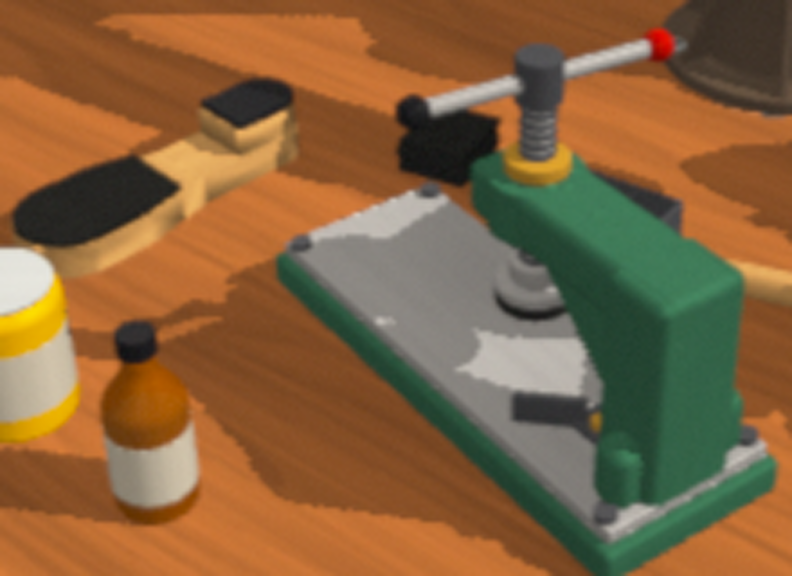

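```bash
cat > m.py <<'E'
from h import *
from scipy.optimize import least_squares
T=cam('top');S=cam('side')
zt=lambda u,v:(np.array([u,v])+.5)/4-.5+[235,160]
zs=lambda u,v:(np.array([u,v])+.5)/3.6-.5+[180,150]
# press fit
xy=lambda p,q:(p[0]+np.cos(p[2])*q[0]-np.sin(p[2])*q[1],p[1]+np.sin(p[2])*q[0]+np.cos(p[2])*q[1])
cs=[((-222,68),),((-222,-68),),((162,-68),),((162,68),)]
obsT=[zt(538,197),zt(498,355),zt(62,237),zt(105,85)]
for o in obsT: print(ray(T,o,.04))
names=[(-.222,.068),(-.222,-.068),(.162,-.068),(.162,.068)]
E
python3 m.py
python3 - <<'E'
import sys;sys.path.insert(0,'.')
from m import *
c=[ray(T,o,.04)[:2] for o in obsT]
print([np.linalg.norm(c[i]-c[(i+1)%4]) for i in range(4)])
for n,p in dict(red=(206,274),black=(303,50),hub=(254,160)).items(): print(n,ray(T,zt(*p),.265 if n!='hub' else .282))
print('side red',ray(S,zs(660,44),.265),'black',ray(S,zs(411,111),.265))
# triangulate balls
for n,a,b in (('red',zt(206,274),zs(660,44)),('black',zt(303,50),zs(411,111))):
    P=[k[0]@np.hstack([cv2.Rodrigues(k[1])[0],k[2]]) for k in (T,S)]
    X=cv2.triangulatePoints(P[0],P[1],a.reshape(2,1),b.reshape(2,1)); print(n,(X[:3]/X[3]).ravel())
# sole
for n,p,z in (('toetip',(726,72),.034),('rubL',(675,135),.034),('rubR',(774,130),.034),('rubBL',(677,214),.034),('rubBR',(752,220),.034),
 ('hBL',(686,289),.058),('hBR',(750,296),.058),('heelBack',(713,376),.058),('heelSideL',(686,345),.058),('heelSideR',(747,345),.058)): print(n,ray(T,zt(*p),z))
E
```

```text
[ 0.55786455 -0.11699604  0.04      ]
[ 0.42215809 -0.0801862   0.04      ]
[0.52296386 0.29192242 0.04      ]
[0.65609967 0.25799186 0.04      ]
[ 0.55786455 -0.11699604  0.04      ]
[ 0.42215809 -0.0801862   0.04      ]
[0.52296386 0.29192242 0.04      ]
[0.65609967 0.25799186 0.04      ]
[np.float64(0.1406101230583474), np.float64(0.385521246916267), np.float64(0.1373915140490608), np.float64(0.38764167006156375)]
red [0.4681534 0.1526111 0.265    ]
black [0.63231636 0.08374492 0.265     ]
hub [0.54780341 0.11824976 0.282     ]
side red [0.46703259 0.15216291 0.265     ] black [0.63053264 0.07981246 0.265     ]
red [0.46802345 0.15267556 0.26561538]
black [0.632603   0.08273755 0.26695875]
toetip [ 0.66989748 -0.28546469  0.034     ]
rubL [ 0.61355152 -0.23865664  0.034     ]
rubR [ 0.61808947 -0.32549741  0.034     ]
rubBL [ 0.54396388 -0.23803429  0.034     ]
rubBR [ 0.53875351 -0.30294099  0.034     ]
hBL [ 0.47665591 -0.23805416  0.058     ]
hBR [ 0.47073191 -0.29201627  0.058     ]
heelBack [ 0.40362245 -0.2581719   0.058     ]
heelSideL [ 0.42951404 -0.23640635  0.058     ]
heelSideR [ 0.42949345 -0.28778997  0.058     ]
```

>>> servo_tool:
  rows:
    - [[0,0,-0.04],[0,0,0],0]
    - [[0,0,-0.04],[0,0,0],0]
    - [[0,0,-0.035],[0,0,0],0]
    - [[0.0405,0.0012,0],[0,0,0.575],0]
    - [[0.0405,0.0012,0],[0,0,0.575],0]
    - [[0.0405,0.0012,0],[0,0,0.575],0]
    - [[0.0405,0.0012,0],[0,0,0.575],0]
    - [[0.0405,0.0012,0],[0,0,0.575],0]
    - [[0.0405,0.0012,0],[0,0,0.575],0]
    - [[0.0405,0.0012,0],[0,0,0.575],0]
    - [[0.0405,0.0012,0],[0,0,0.575],0]
    - [[0.0405,0.0012,0],[0,0,0.575],0]
    - [[0.0405,0.0012,0],[0,0,0.575],0]

```text
clock: 1.23
tool_pos: [0.5291, 0.419, 0.3409]
orientation: [180.0, -0.0, -51.7]
force: [0.4, 0.0, -0.7]
opening: 0.0878
```

>>> servo_tool:
  rows:
    - [[0.0405,0.0012,0],[0,0,0.575],0]
    - [[0.0405,0.0012,0],[0,0,0.575],0]
    - [[0.0405,0.0012,0],[0,0,0.575],0]
    - [[0.0405,0.0012,0],[0,0,0.575],0]
    - [[0.0405,0.0012,0],[0,0,0.575],0]
    - [[0.0405,0.0012,0],[0,0,0.575],0]
    - [[0.0405,0.0012,0],[0,0,0.575],0]
    - [[0.0405,0.0012,0],[0,0,0.575],0]
    - [[0.0405,0.0012,0],[0,0,0.575],0]
    - [[0.0405,0.0012,0],[0,0,0.575],0]
    - [[0.0405,0.0012,0],[0,0,0.575],0]
    - [[0.0405,0.0012,0],[0,0,0.575],0]
    - [[0.0405,0.0012,0],[0,0,0.575],0]
    - [[0.0405,0.0012,0],[0,0,0.575],0]
    - [[0.0405,0.0012,0],[0,0,0.575],0]
    - [[0.0405,0.0012,0],[0,0,0.575],0]
    - [[0.0405,0.0012,0],[0,0,0.575],0]
    - [[0.0405,0.0012,0],[0,0,0.575],0]
    - [[0.0405,0.0012,0],[0,0,0.575],0]
    - [[0.0405,0.0012,0],[0,0,0.575],0]

```text
clock: 2.9
tool_pos: [0.5796, -0.3418, 0.3409]
orientation: [179.9, -0.0, -120.7]
force: [1.0, 0.3, 0.4]
opening: 0.0878
```

Run:
```python
from h import *
print(telemetry.get_obs()['joint_pos'])
snap('wrist','w1.png')
```

```text
[-1.39717219e+01  1.78813720e+01  1.13930364e+01 -5.68522568e-03
 -8.35671801e+01 -1.67605748e+01]
```

View pics/w1.png

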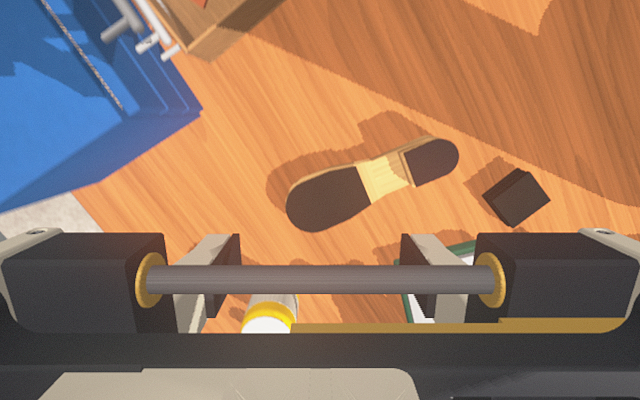

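Run:
```python
from h import *
W=cam('wrist'); print((-cv2.Rodrigues(W[1])[0].T@W[2]).ravel())
for n,p,z in(('hf1',(402,151),.058),('hf2',(416,186),.058),('hback',(459,156),.058),('toe',(288,213),.034)): print(n,ray(W,p,z))
o=np.array([.600,-.278,0]);a=np.radians(-6)
R=cv2.Rodrigues(np.array([0,0,a]))[0]
P=[o+R@np.array(q) for q in((.07,0,.034),(-.125,.027,.058),(-.125,-.027,.058),(-.2,0,.058),(-.06,0,.034),(-.15,.027,.058),(-.15,-.027,.058))]
print(proj(W,P).round(1)); print(proj(cam('top'),P).round(1))
a=cv2.imread('pics/w1.png'); cv2.imwrite('pics/w1z.png',cv2.resize(a[120:240,270:470],None,fx=4,fy=4,interpolation=cv2.INTER_CUBIC))
```

```text
[ 0.53745354 -0.41068799  0.49871402]
hf1 [ 0.46668972 -0.30378981  0.058     ]
hf2 [ 0.47244003 -0.24820991  0.058     ]
hback [ 0.40109844 -0.2557932   0.058     ]
toe [ 0.65956258 -0.30428806  0.034     ]
[[289.2 225.9]
 [415.4 193.9]
 [402.  160.5]
 [458.6 155.2]
 [364.8 191.9]
 [431.6 186.8]
 [418.6 153. ]]
[[416.1 177.7]
 [406.1 231.3]
 [422.  233. ]
 [412.6 254.4]
 [413.6 214.2]
 [405.6 238.7]
 [421.6 240.4]]
```

View pics/w1z.png

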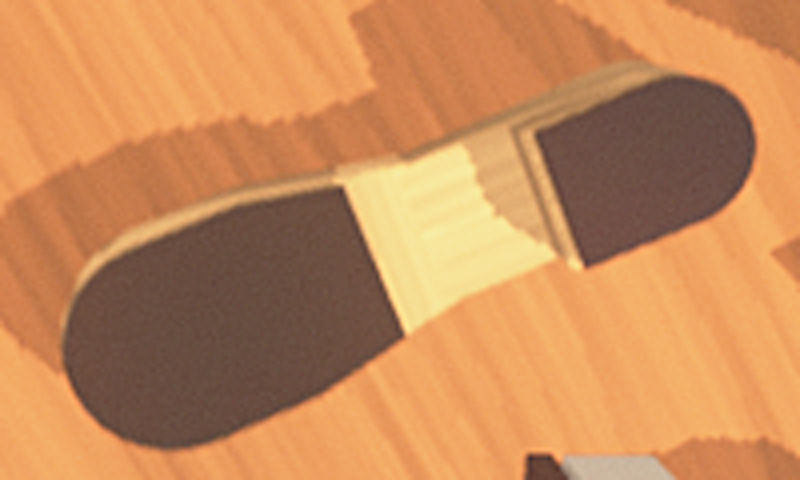

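>>> servo_tool:
  rows:
    - [[0,0.04,0],[0,0,0],0]
    - [[0,0.04,0],[0,0,0],0]
    - [[0,0.03,0],[0,0,0],0]
    - [[0,0,0],[0,0,0],0]
    - [[0,0,0],[0,0,0],0]

```text
clock: 3.37
tool_pos: [0.4848, -0.2837, 0.3428]
orientation: [-179.9, 0.0, -120.5]
force: [1.0, -0.2, 0.1]
opening: 0.0877
```

Run:
```python
from h import *
W=cam('wrist'); a=snap('wrist','w2.png')[:,:,::-1]; W2=cam('wrist'); print(np.abs(W[2]-W2[2]).max(), telemetry.get_obs()['tool_pos'])
cv2.imwrite('pics/w2z.png',cv2.resize(a[140:340,250:450],None,fx=3,fy=3,interpolation=cv2.INTER_CUBIC))
o=np.array([.600,-.278,0]);a=np.radians(-6)
R=cv2.Rodrigues(np.array([0,0,a]))[0]
P=[o+R@np.array(q) for q in((.07,0,.034),(-.125,.027,.058),(-.125,-.027,.058),(-.2,0,.058),(-.06,0,.034),(-.15,.027,.058),(-.15,-.027,.058))]
print(proj(W,P).round(1))
```

```text
0.0007099920027241469 [ 0.48563045 -0.28399594  0.34227327]
[[218.9 219.6]
 [339.7 188.7]
 [324.5 155. ]
 [380.9 150.3]
 [292.9 186.4]
 [355.6 181.8]
 [340.7 147.6]]
```

View pics/w2.png

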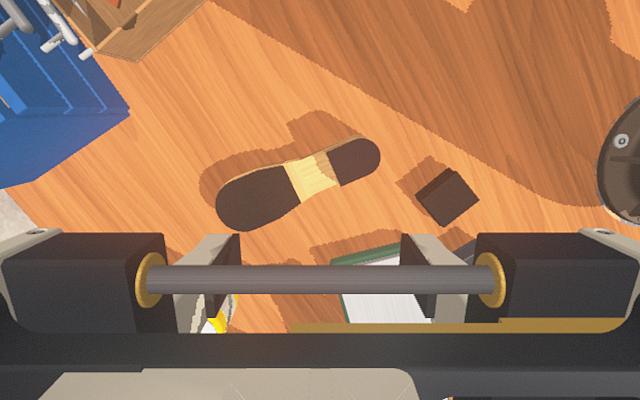

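>>> servo_tool:
  rows:
    - [[0,0.021,0],[0,0,0],0]
    - [[0,0.02,0.01],[0,0,0],0]
    - [[0,0,0.02],[0,0,0.99],0]
    - [[0,0,0.02],[0,0,0.99],0]
    - [[0,0,0.02],[0,0,0.99],0]
    - [[0,0,0.02],[0,0,0.99],0]
    - [[0,0,0.02],[0,0,0.99],0]
    - [[0,0,0.02],[0,0,0.99],0]
    - [[0,0,0.02],[0,0,0.99],0]
    - [[0,0,0.02],[0,0,0.99],0]
    - [[0,0,0.02],[0,0,0.99],0]
    - [[0,0,0.02],[0,0,0.99],0]
    - [[0,0,0.02],[0,0,0.99],0]
    - [[0,0,0],[0,0,0],0]
    - [[0,0,0],[0,0,0],0]

```text
clock: 4.67
tool_pos: [0.4504, -0.2635, 0.1104]
orientation: [180.0, -0.2, 174.3]
force: [0.1, 0.2, 0.2]
opening: 0.0879
```

Run:
```python
from h import *
s=telemetry.get_obs(); print(s['tool_pos'],s['orientation'],s['joint_pos'])
W=cam('wrist'); snap('wrist','w3.png'); 
T=snap('top','t3.png')[:,:,::-1]; cv2.imwrite('pics/t3z.png',cv2.resize(T[150:310,230:450],None,fx=3.6,fy=3.6,interpolation=cv2.INTER_CUBIC))
o=np.array([.600,-.278,0]);a=np.radians(-6)
R=cv2.Rodrigues(np.array([0,0,a]))[0]
P=[o+R@np.array(q) for q in((.07,0,.034),(-.125,.027,.058),(-.125,-.027,.058),(-.2,0,.058),(-.06,0,.034),(-.15,.027,.058),(-.15,-.027,.058))]
print(proj(W,P).round(1))
```

```text
[ 0.45040139 -0.26346852  0.11043497] [179.99950967  -0.19896763 174.28766994] [-8.75226458e+00  1.25767108e+01 -2.73472430e+01  1.30824981e-02
 -5.02747607e+01 -8.69684449e+01]
[[320.7 424.4]
 [359.1 251.8]
 [285.4 251.4]
 [323.  148.5]
 [321.5 308.7]
 [360.5 219.5]
 [284.5 219.2]]
```

View pics/w3.png

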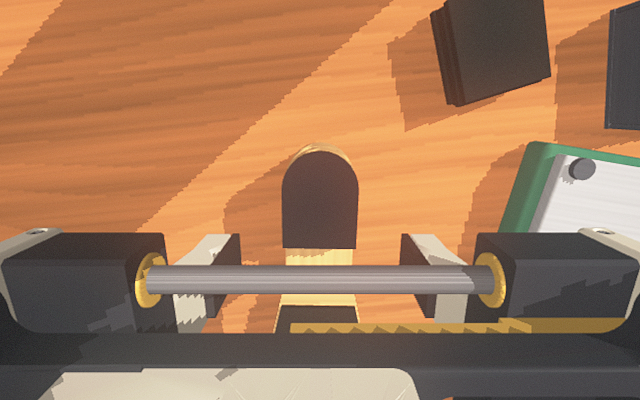

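View pics/t3z.png

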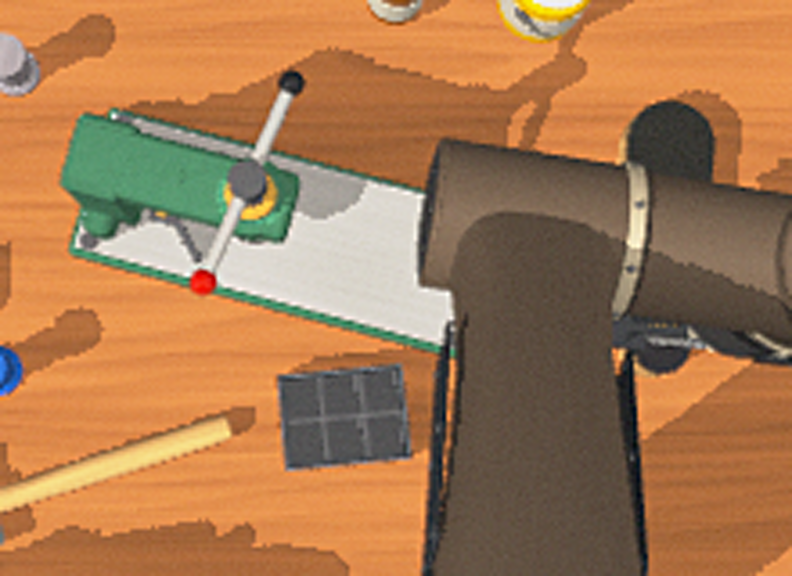

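>>> servo_tool:
  rows:
    - [[0,0,0.03],[0,0,0],0]
    - [[0,0,0.03],[0,0,0],0]
    - [[0,0,0.02],[0,0,0],0]
    - [[0,0,0.008],[0,0,0],0.0]
    - [[0,0,0],[0,0,0],0.3]
    - [[0,0,0],[0,0,0],1]
    - [[0,0,0],[0,0,0],1]
    - [[0,0,0],[0,0,0],1]
    - [[0,0,0],[0,0,0],1]
    - [[0,0,0],[0,0,0],1]
    - [[0,0,0],[0,0,0],1]

```text
clock: 5.68
tool_pos: [0.4512, -0.2636, 0.0246]
orientation: [-180.0, 0.1, 174.1]
force: [-1.2, 1.5, 8.1]
opening: 0.054
```

Run:
```python
from h import *
s=telemetry.get_obs(); print(s['tool_pos'],s['orientation'],s['opening'],s['force'],s['moment'])
W=cam('wrist'); snap('wrist','w4.png'); snap('side','s4.png')
```

```text
[ 0.45117115 -0.26355217  0.02456709] [-1.79984098e+02  9.21889427e-02  1.74102300e+02] 0.05399110482560344 [-1.16925436  1.49591203  8.09588161] [ 0.34412289  0.27174025 -0.15578768]
```

View pics/s4.png

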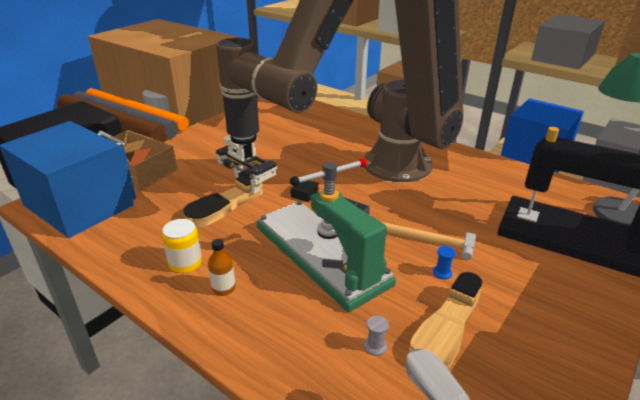

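View pics/w4.png

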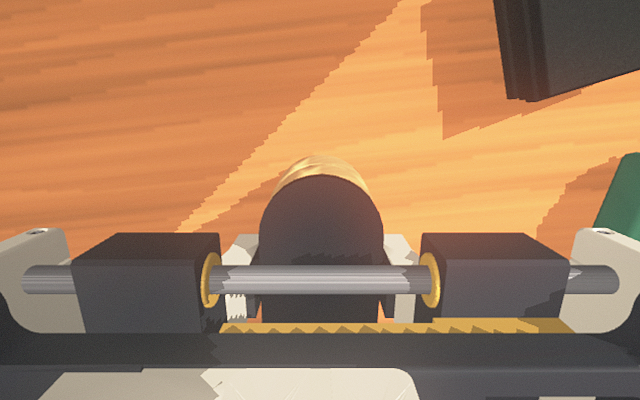

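>>> servo_tool:
  rows:
    - [[0,0,-0.005],[0,0,0],1]
    - [[0,0,-0.015],[0,0,0],1]
    - [[0,0,-0.02],[0,0,0],1]
    - [[0,0,-0.02],[0,0,0],1]
    - [[0,0,-0.015],[0,0,-0.3],1]
    - [[0,0,-0.005],[0,0,-0.7],1]
    - [[0,0,0],[0,0,-1],1]
    - [[0,0,0],[0,0,-1],1]
    - [[0,0,0],[0,0,-1],1]
    - [[0,0,0],[0,0,-1],1]
    - [[0,0,0],[0,0,-1],1]
    - [[0,0,0],[0,0,-1],1]
    - [[0,0,0],[0,0,-1],1]
    - [[0,0,0],[0,0,-1],1]
    - [[0,0,0],[0,0,-1],1]
    - [[0,0,0],[0,0,-1],1]
    - [[0,0,0],[0,0,-1],1]
    - [[0,0,0],[0,0,-1],1]
    - [[0,0,0],[0,0,-0.5],1]
    - [[0,0,0],[0,0,0],1]

```text
clock: 7.45
tool_pos: [0.4502, -0.2632, 0.1036]
orientation: [180.0, 0.0, -104.8]
force: [0.7, -0.5, -1.4]
opening: 0.0541
```

Run:
```python
from h import *
s=telemetry.get_obs(); print(s['tool_pos'],s['orientation'],s['opening'],s['force'],s['moment'],s['joint_pos'])
snap('top','t5.png'); snap('side','s5.png')
```

```text
[ 0.45016069 -0.26321273  0.10357876] [ 1.79965839e+02  4.58114907e-03 -1.04762942e+02] 0.05406055272347831 [ 0.6767629  -0.52343102 -1.37264826] [-0.02460949 -0.03316959 -0.01691726] [-8.74091065e+00  1.29393620e+01 -2.79506905e+01 -1.07618391e-02
 -4.91434398e+01 -6.01498772e+00]
```

View pics/s5.png

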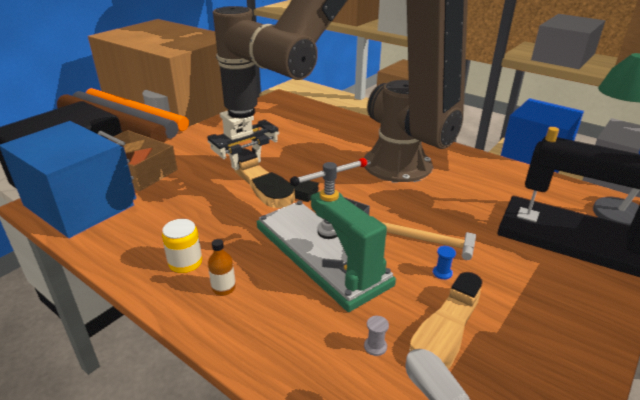

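View pics/t5.png

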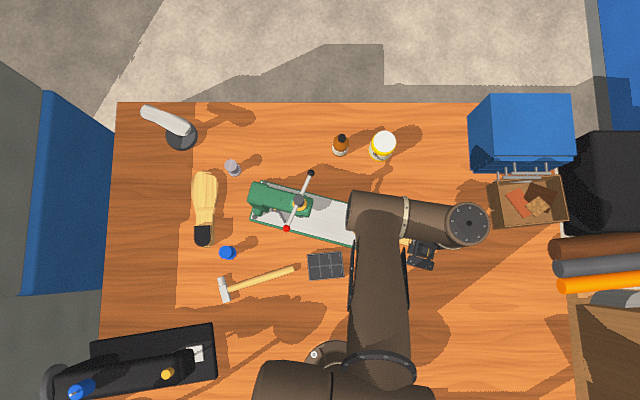

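>>> servo_tool:
  rows:
    - [[-0.008,0.0005,0],[0,0,0],1]
    - [[-0.02,0.001,0],[0,0,0],1]
    - [[-0.022,0.001,0],[0,0,0],1]
    - [[-0.022,0,0],[0,0,0],1]
    - [[-0.022,0,0],[0,0,0],1]
    - [[-0.02,0,0],[0,0,0],1]
    - [[-0.008,0,0.01],[0,0,0],1]
    - [[0,0,0.015],[0,0,0],1]
    - [[0,0,0.003],[0,0,0],1]
    - [[0,0,0],[0,0,0],1]
    - [[0,0,0],[0,0,0],1]

```text
clock: 8.47
tool_pos: [0.4792, -0.1451, 0.0755]
orientation: [180.0, -0.0, -104.9]
force: [0.8, -0.6, -2.2]
opening: 0.054
```

Run:
```python
from h import *
s=telemetry.get_obs(); print(s['tool_pos'],s['orientation'],s['opening'],s['force'],s['moment'],s['joint_pos'])
b=snap('side','s6.png')[:,:,::-1]
cv2.imwrite('pics/s6z.png',cv2.resize(b[130:310,200:400],None,fx=3.2,fy=3.2,interpolation=cv2.INTER_CUBIC))
```

```text
[ 0.47924846 -0.14510914  0.07545632] [ 1.79950220e+02 -2.89501954e-02 -1.04940843e+02] 0.053981662207978454 [ 0.84427182 -0.56034211 -2.16570284] [ 0.01116312 -0.04505834  0.02140637] [ 5.68421346e+00  1.32732577e+01 -3.22621737e+01  1.36337665e-02
 -4.45213563e+01 -2.06347940e+01]
```

View pics/s6z.png

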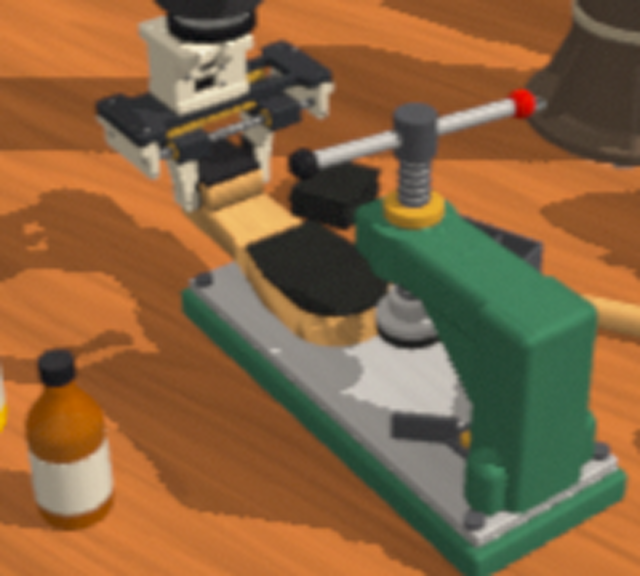

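Run:
```python
from h import *
S=cam('side'); b=cv2.imread('pics/s6.png')
a=np.radians(75.1); ex=np.array([np.cos(a),np.sin(a),0]); ey=np.array([-np.sin(a),np.cos(a),0])
o=np.array([.4792,-.1451,.0509])+.148*ex
th=np.linspace(-1.57,1.57,30)
im=cv2.resize(b[130:310,200:400],None,fx=4,fy=4,interpolation=cv2.INTER_CUBIC)
def dr(P,c):
    p=((proj(S,P)-[200,130]+.5)*4-.5).round().astype(int); cv2.polylines(im,[p.reshape(-1,1,2)],False,c,1)
for z,c in((.034,(0,0,255)),(0,(255,0,0))):
    dr([o+ex*(.026+.044*np.cos(t))+ey*.044*np.sin(t)+[0,0,z] for t in th],c)
dr([o-ex*.06+ey*y+[0,0,.034] for y in(-.035,.035)],(0,0,255))
dr([o-ex*.125+ey*y+[0,0,.058] for y in(-.027,.027)],(0,255,255))
p0=np.array([.549,.1175,0])
dr([p0+ex*.0+ey*0+[0,0,z] for z in(.093,.04)],(0,255,0))
dr([p0+ex*.028*np.cos(t)+ey*.028*np.sin(t)+[0,0,.093] for t in np.linspace(0,6.3,40)],(0,255,0))
dr([p0+ex*x+ey*y+[0,0,.04] for x,y in((-.222,-.068),(-.222,.068),(.162,.068),(.162,-.068))],(255,0,255))
cv2.imwrite('pics/s6o.png',im)
```

```text
(no output)
```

View pics/s6o.png

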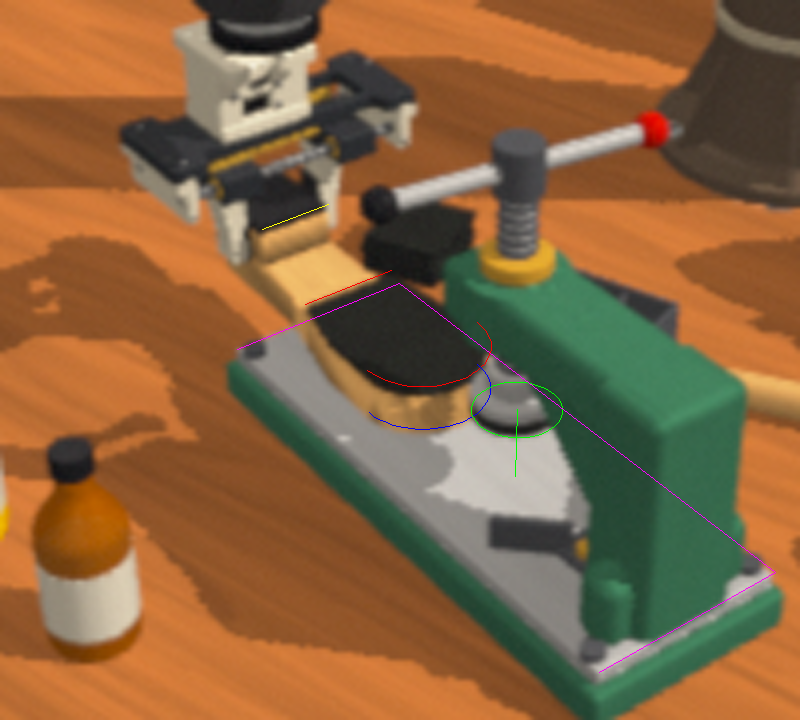

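>>> servo_tool:
  rows:
    - [[-0.006,0,0.002],[0,0,0],1]
    - [[-0.013,0,0],[0,0,0],1]
    - [[-0.016,0,0],[0,0,0],1]
    - [[-0.016,0,0],[0,0,0],1]
    - [[-0.016,0,0],[0,0,0],1]
    - [[-0.016,0,0],[0,0,0],1]
    - [[-0.013,0,0],[0,0,0],1]
    - [[-0.006,0,0],[0,0,0],1]
    - [[0,0,0],[0,0,0],1]
    - [[0,0,0.003],[0,0,0],1]
    - [[0,0,0],[0,0,0],1]
    - [[0,0,0],[0,0,0],1]

```text
clock: 9.52
tool_pos: [0.5053, -0.0469, 0.0703]
orientation: [180.0, -0.0, -104.9]
force: [0.7, 0.9, -2.4]
opening: 0.0539
```

Run:
```python
from h import *
s=telemetry.get_obs(); print(s['tool_pos'],s['orientation'],s['opening'],s['force'],s['moment'])
b=snap('side','s7.png')[:,:,::-1]
cv2.imwrite('pics/s7z.png',cv2.resize(b[60:310,200:400],None,fx=3,fy=3,interpolation=cv2.INTER_CUBIC)[150:])
```

```text
[ 0.50528117 -0.04687901  0.07028141] [ 1.79963155e+02 -1.92852896e-02 -1.04947277e+02] 0.053888569963313704 [ 0.72824052  0.93219588 -2.35610536] [ 0.00892278  0.00503201 -0.03265201]
```

View pics/s7z.png

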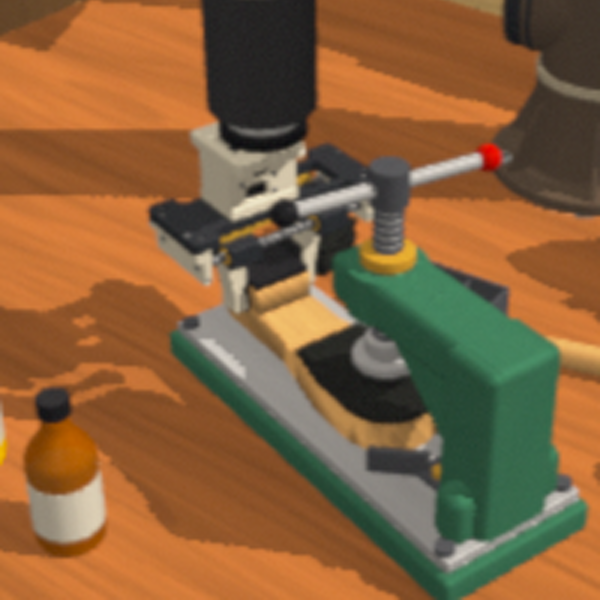

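>>> servo_tool:
  rows:
    - [[0,0,0.0015],[0,0,0],1]
    - [[0,0,0.0015],[0,0,0],1]
    - [[0,0,0.001],[0,0,0],1]
    - [[0,0,0],[0,0,0],1]
    - [[0,0,0],[0,0,0],1]

```text
clock: 9.98
tool_pos: [0.5057, -0.0463, 0.0665]
orientation: [180.0, -0.0, -104.9]
force: [0.3, -0.7, -1.2]
opening: 0.054
```

>>> servo_tool:
  rows:
    - [[0,0,0.001],[0,0,0],1]
    - [[0,0,0.001],[0,0,0],1]
    - [[0,0,0],[0,0,0],1]
    - [[0,0,0],[0,0,0],1]

```text
clock: 10.32
tool_pos: [0.5059, -0.0462, 0.0646]
orientation: [-180.0, 0.0, -104.9]
force: [-0.8, -0.7, -0.6]
opening: 0.0541
```

>>> servo_tool:
  rows:
    - [[0,0,0.001],[0,0,0],1]
    - [[0,0,0],[0,0,0],1]
    - [[0,0,0],[0,0,0],1]

```text
clock: 10.57
tool_pos: [0.5059, -0.0462, 0.0645]
orientation: [-180.0, 0.0, -104.9]
force: [-3.9, 1.4, 9.6]
opening: 0.0539
```

>>> servo_tool:
  rows:
    - [[-0.002,0,-0.0005],[0,0,0],1]
    - [[-0.002,0,0],[0,0,0],1]
    - [[-0.002,0,0],[0,0,0],1]
    - [[-0.002,0,0],[0,0,0],1]
    - [[-0.002,0,0],[0,0,0],1]
    - [[-0.002,0,0],[0,0,0],1]
    - [[-0.001,0,0],[0,0,0],1]
    - [[0,0,0],[0,0,0],1]

```text
clock: 11.23
tool_pos: [0.5095, -0.0338, 0.0645]
orientation: [-180.0, -0.0, -104.9]
force: [-0.3, -3.9, 6.5]
opening: 0.0539
```

>>> servo_tool:
  rows:
    - [[-0.001,0,0],[0,0,0],1]
    - [[-0.001,0,0],[0,0,0],1]
    - [[-0.001,0,0],[0,0,0],1]
    - [[0,0,0],[0,0,0],1]

```text
clock: 11.57
tool_pos: [0.5102, -0.0312, 0.0645]
orientation: [-180.0, -0.0, -104.9]
force: [-1.3, -4.8, 6.4]
opening: 0.0539
```

>>> servo_tool:
  rows:
    - [[-0.001,0,0],[0,0,0],1]
    - [[-0.0005,0,0],[0,0,0],1]
    - [[0,0,0],[0,0,0],1]

```text
clock: 11.82
tool_pos: [0.5099, -0.0309, 0.0645]
orientation: [180.0, -0.1, -104.9]
force: [-2.3, -12.7, 7.8]
opening: 0.054
```

>>> servo_tool:
  rows:
    - [[-0.0005,0,0],[0,0,0],1]
    - [[0,0,0],[0,0,0],1]
    - [[0,0,0],[0,0,0],1]

```text
clock: 12.07
tool_pos: [0.5098, -0.0308, 0.0645]
orientation: [180.0, -0.2, -104.9]
force: [-2.3, -13.7, 8.0]
opening: 0.0541
```

Run:
```python
from h import *
s=telemetry.get_obs(); print(s['tool_pos'],s['orientation'],s['opening'],s['force'],s['moment'])
b=snap('side','s8.png')[:,:,::-1].copy()
S=cam('side')
a=np.radians(75.1); ex=np.array([np.cos(a),np.sin(a),0]); ey=np.array([-np.sin(a),np.cos(a),0])
im=cv2.resize(b[170:310,240:400],None,fx=5,fy=5,interpolation=cv2.INTER_CUBIC)
cv2.imwrite('pics/s8z.png',im[:600])
```

```text
[ 0.50981118 -0.0308044   0.06453203] [ 1.79967069e+02 -1.61288440e-01 -1.04917033e+02] 0.05410861690148345 [ -2.27969032 -13.71554584   8.02012939] [-4.77096157  0.28589645 -0.23168921]
```

View pics/s8z.png

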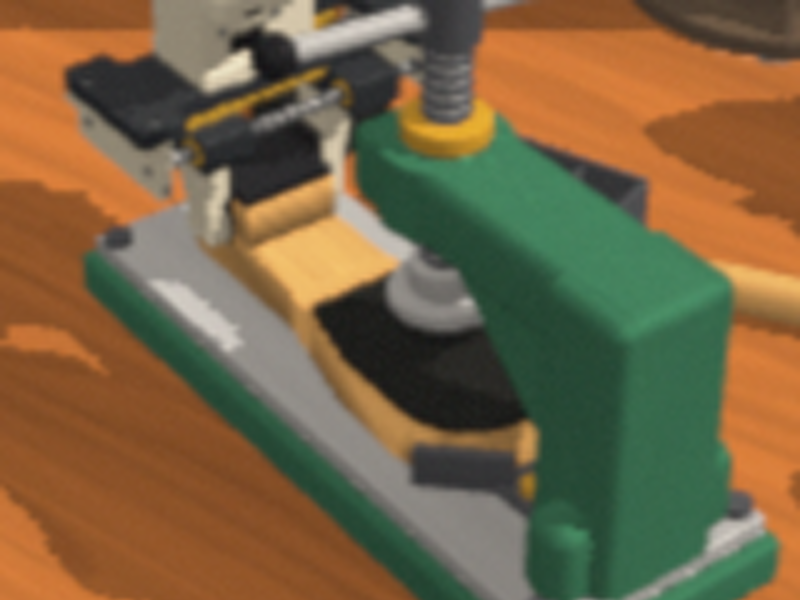

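>>> servo_tool:
  rows:
    - [[-0.0007,0,0],[0,0,0],1]
    - [[-0.0007,0,0],[0,0,0],1]
    - [[0,0,0],[0,0,0],1]

```text
clock: 12.37
tool_pos: [0.5095, -0.0304, 0.0646]
orientation: [179.9, -0.3, -104.9]
force: [-3.5, -19.1, 9.4]
opening: 0.054
```

Run:
```python
from h import *
b=cv2.imread('pics/s8.png')
S=cam('side')
a=np.radians(75.1); ex=np.array([np.cos(a),np.sin(a),0]); ey=np.array([-np.sin(a),np.cos(a),0])
im=cv2.resize(b[205:285,290:380],None,fx=8,fy=8,interpolation=cv2.INTER_CUBIC)
def dr(P,c):
    p=((proj(S,P)-[290,205]+.5)*8-.5).round().astype(int); cv2.polylines(im,[p.reshape(-1,1,2)],False,c,1)
th=np.linspace(-1.57,1.57,30)
p0=np.array([.549,.1175,0])
for r in(.028,): dr([p0+ex*r*np.cos(t)+ey*r*np.sin(t)+[0,0,.093] for t in np.linspace(0,6.3,40)],(0,255,0))
o=p0+[0,0,.04]
for z,c in((.034,(0,0,255)),(0,(255,0,0))):
    dr([o+ex*(.026+.044*np.cos(t))+ey*.044*np.sin(t)+[0,0,z] for t in th],c)
dr([o-ex*.06+ey*y+[0,0,.034] for y in(-.035,.035)],(0,0,255))
cv2.imwrite('pics/s8o.png',im[:600])
```

```text
(no output)
```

View pics/s8o.png

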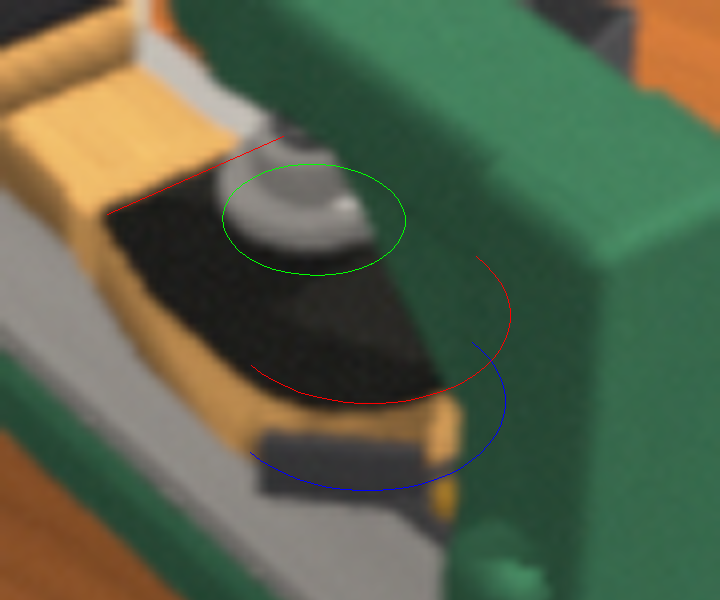

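>>> servo_tool:
  rows:
    - [[0.001,0,0],[0,0,0],1]
    - [[0.0005,0,0],[0,0,0],1]
    - [[0,0,0],[0,0,0],1]
    - [[0,0,0],[0,0,0],1]

```text
clock: 12.7
tool_pos: [0.5095, -0.0305, 0.0646]
orientation: [179.9, -0.1, -104.9]
force: [-5.3, -9.7, 9.9]
opening: 0.0538
```

>>> servo_tool:
  rows:
    - [[0,0,0],[0,0,0],0.34]
    - [[0,0,0],[0,0,0],0.25]
    - [[0,0,0],[0,0,0],0.1]
    - [[0,0,0],[0,0,0],0]
    - [[0,0,0],[0,0,0],0]
    - [[0,0,0],[0,0,0],0]
    - [[0,0,0],[0,0,0],0]

```text
clock: 13.28
tool_pos: [0.5104, -0.0288, 0.064]
orientation: [180.0, 0.0, -104.9]
force: [-0.3, 0.1, 0.8]
opening: 0.0866
```

Run:
```python
from h import *
s=telemetry.get_obs(); print(s['tool_pos'],s['orientation'],s['opening'],s['force'],s['moment'])
snap('wrist','w9.png')
```

```text
[ 0.51041825 -0.02876041  0.06400386] [ 1.79999209e+02  2.72105245e-03 -1.04890850e+02] 0.08655366289763405 [-0.26269484  0.12773016  0.76409762] [ 0.09826803 -0.00702482 -0.00025096]
```

View pics/w9.png

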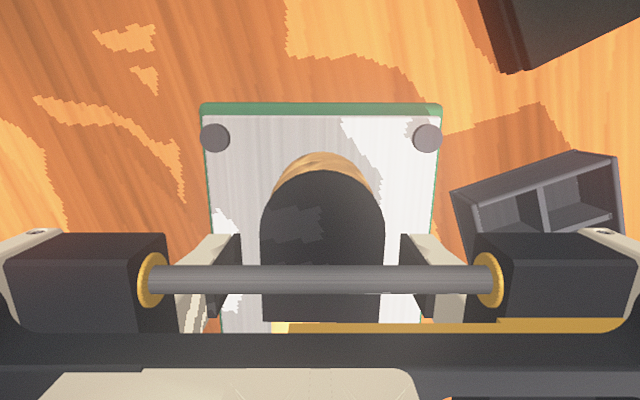

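>>> servo_tool:
  rows:
    - [[0,0,-0.01],[0,0,0],0]
    - [[0,0,-0.03],[0,0,0],0]
    - [[0,0,-0.04],[0,0,0],0]
    - [[0,0,-0.04],[0,0,0],0]
    - [[0,0,-0.04],[0,0,0],0]
    - [[0,0,-0.04],[0,0,0],0]
    - [[0,0,-0.04],[0,0,0],0]
    - [[0,0,-0.035],[0,0,0],0]
    - [[0,0,0],[0,0,0],0]
    - [[-0.03,0.011,0],[0,0,0],0]
    - [[-0.035,0.013,0],[0,0,0],0]
    - [[-0.035,0.013,0],[0,0,0],0]
    - [[-0.035,0.013,0],[0,0,0],0]
    - [[-0.025,0.009,0],[0,0,0],0]

```text
clock: 14.5
tool_pos: [0.4937, 0.143, 0.34]
orientation: [-180.0, 0.1, -104.9]
force: [0.3, -0.1, -0.1]
opening: 0.0874
```

>>> servo_tool:
  rows:
    - [[0,0,0],[0,0,-0.975],0]
    - [[0,0,0],[0,0,-0.975],0]
    - [[0,0,0],[0,0,-0.975],0]
    - [[0,0,0],[0,0,-0.975],0]
    - [[0,0,0],[0,0,-0.975],0]
    - [[0,0,0],[0,0,-0.975],0]
    - [[0,0,0],[0,0,-0.975],0]
    - [[0,0,0],[0,0,-0.975],0]
    - [[0,0,0],[0,0,-0.975],0]
    - [[0,0,0],[0,0,-0.975],0]
    - [[0,0,0],[0,0,-0.975],0]
    - [[0,0,0],[0,0,-0.975],0]
    - [[0,0,0],[0,0,-0.975],0]
    - [[0,0,0],[0,0,-0.975],0]
    - [[0,0,0],[0,0,0],0]
    - [[0,0,0],[0,0,0],0]
    - [[0,0,0],[0,0,0],0]

```text
clock: 15.92
tool_pos: [0.4944, 0.1407, 0.3394]
orientation: [-180.0, -0.0, -23.2]
force: [-0.1, 0.1, 0.2]
opening: 0.0874
```

Run:
```python
from h import *
s=telemetry.get_obs(); print(s['tool_pos'],s['orientation'],s['joint_pos'],s['force'],s['moment'])
W=cam('wrist');snap('wrist','w10.png');snap('side','s10.png');snap('top','t10.png')
print((-cv2.Rodrigues(W[1])[0].T@W[2]).ravel())
print(proj(W,[[.468,.1527,.2655],[.6325,.083,.2665],[.5495,.1175,.283],[.5495,.1175,.2655]]))
```

```text
[0.49436257 0.14074738 0.33940947] [-1.79982378e+02 -8.40109476e-03 -2.31932762e+01] [ 3.78007255e+01  1.95987731e+00 -8.30255536e+00 -1.21701282e-03
 -7.97180822e+01  2.90062166e+01] [-0.13548115  0.09047052  0.24933554] [0.00378335 0.00138749 0.01870798]
[0.56168227 0.11110164 0.49666158]
[[318.35261492 242.78731403]
 [316.77399048 -13.79351381]
 [318.39058094 131.02976573]
 [318.51085338 129.44303652]]
```

View pics/w10.png

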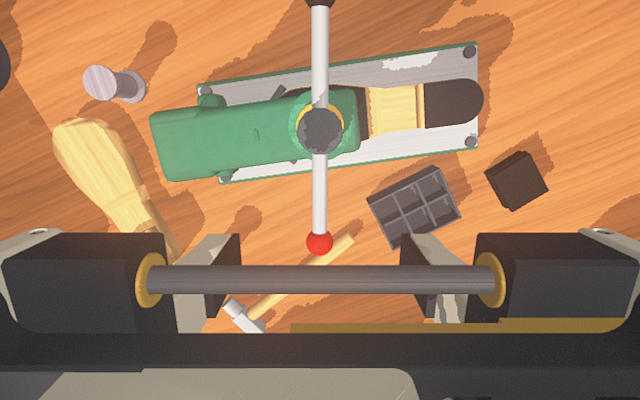

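View pics/s10.png

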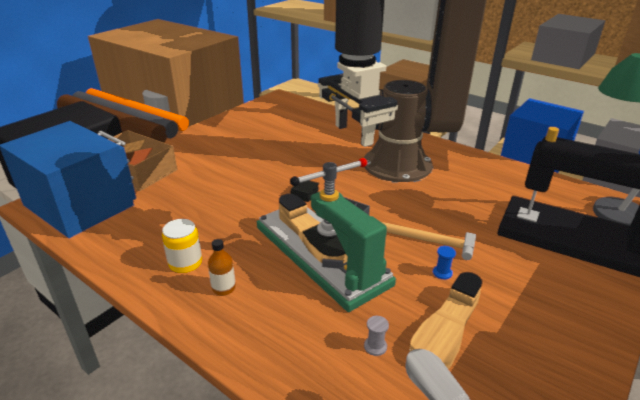

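View pics/t10.png

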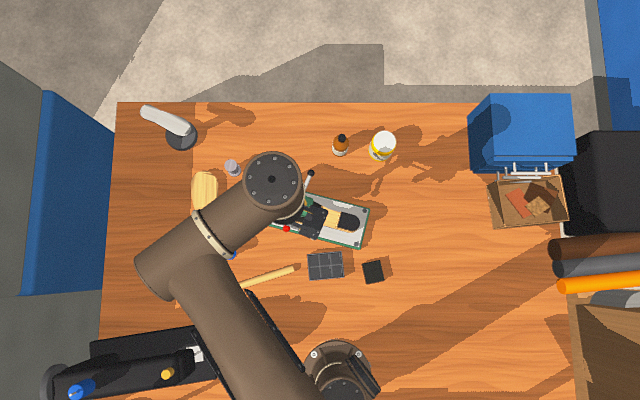

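>>> servo_tool:
  rows:
    - [[0,0,0.03],[0,0,0],0]
    - [[0,0,0.03],[0,0,0],0]
    - [[0,0,0.02],[0,0,0],0]
    - [[0,0,0.0095],[0,0,0],0.3]
    - [[0,0,0],[0,0,0],0.7]
    - [[0,0,0],[0,0,0],1]
    - [[0,0,0],[0,0,0],1]
    - [[0,0,0],[0,0,0],1]
    - [[0,0,0],[0,0,0],1]
    - [[0,0,0],[0,0,0],1]
    - [[0,0,0],[0,0,0],1]

```text
clock: 16.98
tool_pos: [0.4946, 0.141, 0.2501]
orientation: [-180.0, -0.0, -23.0]
force: [0.7, -1.2, -0.0]
opening: 0.0396
```

```bash
cat > tq.py <<'E'
from h import *
s=telemetry.get_obs(); p=s['tool_pos'];f=s['force'];A=np.array([.5495,.1175])
r=p[:2]-A; t=r[0]*f[1]-r[1]*f[0]
print('clk',round(s['clock'],2),p.round(4),s['orientation'].round(1),'open',round(s['opening'],4),'f',f.round(1),'m',s['moment'].round(2))
print('az',np.degrees(np.arctan2(r[1],r[0])).round(1),'r',np.hypot(*r).round(4),'tauF',t.round(3),'tot',(t+s['moment'][2]).round(3), 'j6',s['joint_pos'][5].round(1))
E
python3 tq.py
```

```text
clk 16.98 [0.4946 0.141  0.2501] [-180.   -0.  -23.] open 0.0396 f [ 0.7 -1.2 -0. ] m [ 0.07  0.04 -0.02]
az 156.9 r 0.0597 tauF 0.053 tot 0.032 j6 29.2
```

>>> servo_tool:
  rows:
    - [[0,0,0],[0,0,0],1]
    - [[0,0,0],[0,0,0],1]
    - [[0,0,0],[0,0,0],1]
    - [[0,0,0],[0,0,0],1]
    - [[0,0,0],[0,0,0],1]
    - [[0,0,0],[0,0,0],1]
    - [[0,0,0],[0,0,0],1]

```text
clock: 17.57
tool_pos: [0.4946, 0.1411, 0.2495]
orientation: [-180.0, -0.0, -23.0]
force: [1.2, 1.4, -0.2]
opening: 0.011
```

```bash
python3 tq.py
```

```text
clk 17.57 [0.4946 0.1411 0.2495] [-180.   -0.  -23.] open 0.011 f [ 1.2  1.4 -0.2] m [ 0.52 -0.16 -0.01]
az 156.8 r 0.0597 tauF -0.106 tot -0.113 j6 29.2
```

>>> servo_tool:
  rows:
    - [[0.0001,-0.0031,0.0002],[0,0,0.5],1]
    - [[0.0003,-0.0063,0.0003],[0,0,1],1]
    - [[0.0003,-0.0063,0.0003],[0,0,1],1]
    - [[0.0003,-0.0063,0.0003],[0,0,1],1]
    - [[0.0003,-0.0063,0.0003],[0,0,1],1]
    - [[0.0003,-0.0063,0.0004],[0,0,1],1]

```text
clock: 18.07
tool_pos: [0.5153, 0.1666, 0.2478]
orientation: [179.8, -0.0, -56.3]
force: [-3.9, -1.9, 3.2]
opening: 0.0113
```

```bash
python3 tq.py
```

```text
clk 18.07 [0.5153 0.1666 0.2478] [179.8  -0.  -56.3] open 0.0113 f [-3.9 -1.9  3.2] m [-0.66  1.56  0.25]
az 124.9 r 0.0598 tauF 0.255 tot 0.507 j6 -4.9
```

>>> servo_tool:
  rows:
    - [[0.0003,-0.0063,0.0003],[0,0,1],1]
    - [[0.0003,-0.0063,0.0004],[0,0,1],1]
    - [[0.0003,-0.0063,0.0003],[0,0,1],1]
    - [[0.0003,-0.0063,0.0003],[0,0,1],1]
    - [[0.0003,-0.0063,0.0004],[0,0,1],1]
    - [[0.0003,-0.0063,0.0003],[0,0,1],1]
    - [[0.0003,-0.0063,0.0003],[0,0,1],1]
    - [[0.0003,-0.0063,0.0004],[0,0,1],1]
    - [[0.0003,-0.0063,0.0003],[0,0,1],1]
    - [[0.0003,-0.0063,0.0003],[0,0,1],1]

```text
clock: 18.9
tool_pos: [0.5753, 0.1716, 0.2444]
orientation: [179.9, -0.1, -116.3]
force: [-5.9, 1.2, 2.8]
opening: 0.0108
```

```bash
python3 tq.py
```

```text
clk 18.9 [0.5753 0.1716 0.2444] [ 1.799e+02 -1.000e-01 -1.163e+02] open 0.0108 f [-5.9  1.2  2.8] m [0.44 1.95 0.22]
az 64.5 r 0.06 tauF 0.348 tot 0.573 j6 -61.5
```

>>> servo_tool:
  rows:
    - [[0.0003,-0.0063,0.0003],[0,0,1],1]
    - [[0.0003,-0.0063,0.0004],[0,0,1],1]
    - [[0.0003,-0.0063,0.0003],[0,0,1],1]
    - [[0.0003,-0.0063,0.0003],[0,0,1],1]
    - [[0.0003,-0.0063,0.0004],[0,0,1],1]
    - [[0.0003,-0.0063,0.0003],[0,0,1],1]
    - [[0.0003,-0.0063,0.0003],[0,0,1],1]
    - [[0.0003,-0.0063,0.0004],[0,0,1],1]
    - [[0.0003,-0.0063,0.0003],[0,0,1],1]
    - [[0.0003,-0.0063,0.0003],[0,0,1],1]
    - [[0.0003,-0.0063,0.0004],[0,0,1],1]
    - [[0.0003,-0.0063,0.0003],[0,0,1],1]
    - [[0.0003,-0.0063,0.0003],[0,0,1],1]
    - [[0.0003,-0.0063,0.0004],[0,0,1],1]

```text
clock: 20.07
tool_pos: [0.6063, 0.0979, 0.2397]
orientation: [179.9, -0.1, 159.8]
force: [-3.3, 5.2, 2.2]
opening: 0.0106
```

```bash
python3 tq.py
```

```text
clk 20.07 [0.6063 0.0979 0.2397] [ 1.799e+02 -1.000e-01  1.598e+02] open 0.0106 f [-3.3  5.2  2.2] m [2.02 0.95 0.31]
az -19.0 r 0.0601 tauF 0.228 tot 0.534 j6 -137.5
```

>>> servo_tool:
  rows:
    - [[0,0,0],[0,0,0],0.5]
    - [[0,0,0],[0,0,0],0.2]
    - [[0,0,0],[0,0,0],0.2]
    - [[0,0,0],[0,0,0],0.2]
    - [[0,0,-0.015],[0,0,0],0.2]
    - [[0,0,-0.03],[0,0,0],0.2]
    - [[0,0,-0.005],[0,0,-0.5],0.2]
    - [[0,0,0],[0,0,-1],0.2]
    - [[0,0,0],[0,0,-1],0.2]
    - [[0,0,0],[0,0,-1],0.2]
    - [[0,0,0],[0,0,-1],0.2]
    - [[0,0,0],[0,0,-1],0.2]
    - [[0,0,0],[0,0,-1],0.2]
    - [[0,0,0],[0,0,-1],0.2]
    - [[0,0,0],[0,0,-1],0.2]
    - [[0,0,0],[0,0,-1],0.2]
    - [[0,0,0],[0,0,-1],0.2]
    - [[0,0,0],[0,0,-1],0.2]
    - [[0,0,0],[0,0,-1],0.2]

```text
clock: 21.65
tool_pos: [0.6069, 0.0972, 0.2896]
orientation: [-180.0, -0.0, -124.6]
force: [0.3, 0.1, -0.5]
opening: 0.0703
```

>>> servo_tool:
  rows:
    - [[0,0,0],[0,0,-1],0.5]
    - [[0,0,0],[0,0,-1],0.5]
    - [[0,0,0],[0,0,-1],0.5]
    - [[0,0,0],[0,0,-1],0.5]
    - [[0,0,0],[0,0,-1],0.5]
    - [[0,0,0],[0,0,-1],0.5]
    - [[0,0,0],[0,0,-1],0.5]
    - [[0,0,0],[0,0,-1],0.5]
    - [[0,0,0],[0,0,-1],0.5]
    - [[0,0,0],[0,0,-1],0.5]
    - [[0,0,0],[0,0,-1],0.5]
    - [[0,0,0],[0,0,-1],0.5]
    - [[0,0,0],[0,0,-1],0.5]
    - [[0,0,0],[0,0,-1],0.5]
    - [[0,0,0],[0,0,-1],0.5]
    - [[0,0,0],[0,0,-1],0.5]
    - [[0,0,0],[0,0,-1],0.5]
    - [[0,0,0],[0,0,-0.5],0.5]
    - [[0,0,0],[0,0,0],0.5]
    - [[0,0,0],[0,0,0],0.5]

```text
clock: 23.32
tool_pos: [0.6068, 0.0972, 0.2896]
orientation: [180.0, 0.0, -20.1]
force: [-1.0, 0.3, -0.3]
opening: 0.0438
```

```bash
python3 tq.py
python3 - <<'E'
from h import *
snap('wrist','w11.png'); snap('side','s11.png')
E
```

```text
clk 23.32 [0.6068 0.0972 0.2896] [180.    0.  -20.1] open 0.0438 f [-1.   0.3 -0.3] m [-0.03  0.01 -0.02]
az -19.5 r 0.0608 tauF -0.002 tot -0.027 j6 42.6
```

View pics/w11.png

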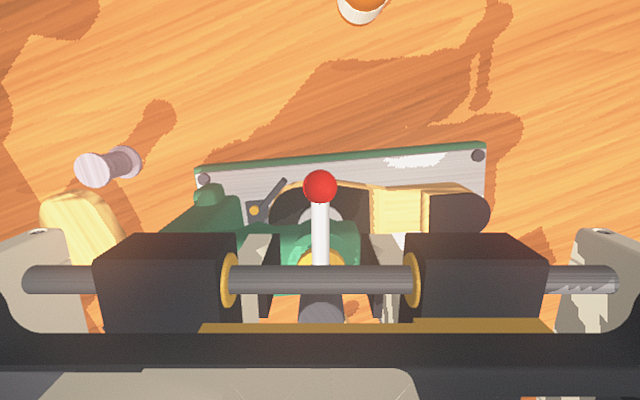

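View pics/s11.png

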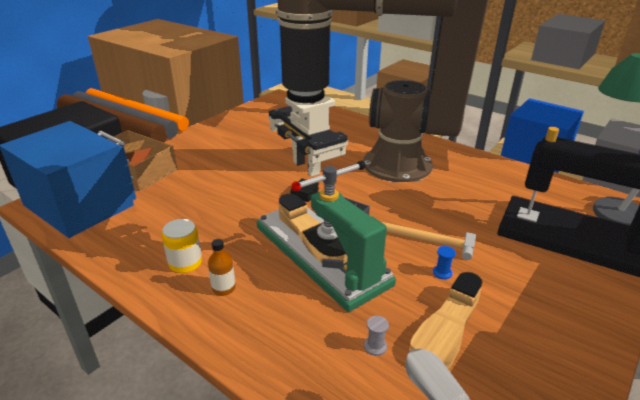

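>>> servo_tool:
  rows:
    - [[0,0,0.02],[0,0,0],0.5]
    - [[0,0,0.02],[0,0,0],0.5]
    - [[0,0,0.011],[0,0,0],0.6]
    - [[0,0,0],[0,0,0],1]
    - [[0,0,0],[0,0,0],1]
    - [[0,0,0],[0,0,0],1]
    - [[0,0,0],[0,0,0],1]
    - [[0,0,0],[0,0,0],1]
    - [[0,0,0],[0,0,0],1]
    - [[0,0,0],[0,0,0],1]
    - [[0,0,0],[0,0,0],1]

```text
clock: 24.33
tool_pos: [0.6074, 0.097, 0.2399]
orientation: [-180.0, -0.1, -20.0]
force: [0.1, -1.8, 4.8]
opening: 0.011
```

```bash
python3 tq.py
```

```text
clk 24.33 [0.6074 0.097  0.2399] [-1.8e+02 -1.0e-01 -2.0e+01] open 0.011 f [ 0.1 -1.8  4.8] m [-0.5   0.01  0.03]
az -19.5 r 0.0614 tauF -0.102 tot -0.076 j6 42.7
```

>>> servo_tool:
  rows:
    - [[-0.0001,0.0032,0.0002],[0,0,0.5],1]
    - [[-0.0003,0.0063,0.0003],[0,0,1],1]
    - [[-0.0003,0.0063,0.0003],[0,0,1],1]
    - [[-0.0003,0.0063,0.0003],[0,0,1],1]
    - [[-0.0003,0.0063,0.0003],[0,0,1],1]
    - [[-0.0003,0.0063,0.0003],[0,0,1],1]
    - [[-0.0003,0.0063,0.0004],[0,0,1],1]
    - [[-0.0003,0.0063,0.0003],[0,0,1],1]
    - [[-0.0003,0.0063,0.0003],[0,0,1],1]
    - [[-0.0003,0.0063,0.0004],[0,0,1],1]
    - [[-0.0003,0.0063,0.0003],[0,0,1],1]

```text
clock: 25.25
tool_pos: [0.5589, 0.0573, 0.2366]
orientation: [-179.8, -0.0, -83.3]
force: [3.5, -4.0, 3.8]
opening: 0.011
```

```bash
python3 tq.py
```

```text
clk 25.25 [0.5589 0.0573 0.2366] [-179.8   -0.   -83.3] open 0.011 f [ 3.5 -4.   3.8] m [-1.28 -1.43  0.35]
az -81.1 r 0.061 tauF 0.176 tot 0.526 j6 -19.2
```

>>> servo_tool:
  rows:
    - [[-0.0003,0.0063,0.0003],[0,0,1],1]
    - [[-0.0003,0.0063,0.0003],[0,0,1],1]
    - [[-0.0003,0.0063,0.0004],[0,0,1],1]
    - [[-0.0003,0.0063,0.0003],[0,0,1],1]
    - [[-0.0003,0.0063,0.0003],[0,0,1],1]
    - [[-0.0003,0.0063,0.0004],[0,0,1],1]
    - [[-0.0003,0.0063,0.0003],[0,0,1],1]
    - [[-0.0003,0.0063,0.0003],[0,0,1],1]

```text
clock: 25.92
tool_pos: [0.5107, 0.0705, 0.2339]
orientation: [-179.9, -0.1, -131.3]
force: [-1.2, -6.0, 6.6]
opening: 0.0111
```

```bash
python3 tq.py
```

```text
clk 25.92 [0.5107 0.0705 0.2339] [-1.799e+02 -1.000e-01 -1.313e+02] open 0.0111 f [-1.2 -6.   6.6] m [-2.36  0.09  0.29]
az -129.6 r 0.061 tauF 0.178 tot 0.471 j6 -71.1
```

>>> servo_tool:
  rows:
    - [[-0.0003,0.0063,0.0003],[0,0,1],1]
    - [[-0.0003,0.0063,0.0003],[0,0,1],1]
    - [[-0.0003,0.0063,0.0004],[0,0,1],1]
    - [[-0.0003,0.0063,0.0003],[0,0,1],1]

```text
clock: 26.25
tool_pos: [0.4948, 0.0904, 0.2325]
orientation: [-179.9, -0.1, -155.3]
force: [-4.3, -6.2, 10.6]
opening: 0.011
```

```bash
python3 tq.py
```

```text
clk 26.25 [0.4948 0.0904 0.2325] [-1.799e+02 -1.000e-01 -1.553e+02] open 0.011 f [-4.3 -6.2 10.6] m [-2.25  1.23  0.21]
az -153.6 r 0.0611 tauF 0.226 tot 0.434 j6 -98.2
```

>>> servo_tool:
  rows:
    - [[-0.0003,0.0063,0.0001],[0,0,1],1]
    - [[-0.0003,0.0063,0.0001],[0,0,1],1]
    - [[-0.0003,0.0063,0.0002],[0,0,1],1]
    - [[-0.0003,0.0063,0.0002],[0,0,1],1]

```text
clock: 26.58
tool_pos: [0.4884, 0.1151, 0.2312]
orientation: [-179.9, -0.1, -179.3]
force: [-4.9, -4.0, 5.7]
opening: 0.011
```

```bash
python3 tq.py
```

```text
clk 26.58 [0.4884 0.1151 0.2312] [-1.799e+02 -1.000e-01 -1.793e+02] open 0.011 f [-4.9 -4.   5.7] m [-1.59  1.72  0.24]
az -177.7 r 0.0611 tauF 0.232 tot 0.469 j6 -125.1
```

>>> servo_tool:
  rows:
    - [[-0.0003,0.0063,0.0002],[0,0,1],1]
    - [[-0.0003,0.0063,0.0003],[0,0,1],1]
    - [[-0.0003,0.0063,0.0003],[0,0,1],1]

```text
clock: 26.83
tool_pos: [0.4906, 0.1335, 0.2304]
orientation: [-179.8, -0.1, 162.7]
force: [-8.1, -6.0, 8.9]
opening: 0.0111
```

```bash
python3 tq.py
python3 - <<'E'
from h import *
b=snap('side','s12.png')[:,:,::-1]
cv2.imwrite('pics/s12z.png',cv2.resize(b[190:290,270:390],None,fx=6,fy=6,interpolation=cv2.INTER_CUBIC))
E
```

```text
clk 26.83 [0.4906 0.1335 0.2304] [-1.798e+02 -1.000e-01  1.627e+02] open 0.0111 f [-8.1 -6.   8.9] m [-2.05  2.81  0.37]
az 164.8 r 0.0611 tauF 0.482 tot 0.851 j6 -144.7
```

View pics/s12z.png

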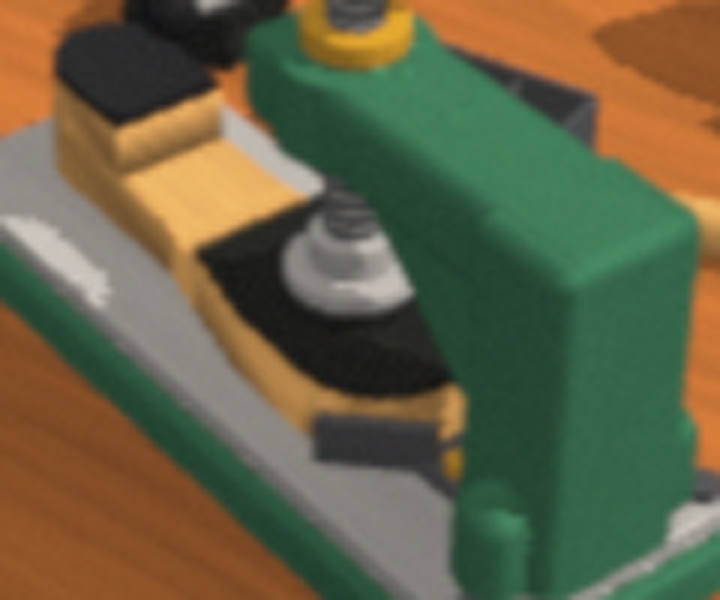

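>>> servo_tool:
  rows:
    - [[0,0,0],[0,0,0],1]
    - [[0,0,0],[0,0,0],1]

```text
clock: 27.05
tool_pos: [0.4908, 0.1341, 0.2304]
orientation: [-179.9, -0.1, 163.0]
force: [-7.7, -2.7, 9.0]
opening: 0.0109
```

```bash
python3 tq.py
```

```text
clk 27.05 [0.4908 0.1341 0.2304] [-1.799e+02 -1.000e-01  1.630e+02] open 0.0109 f [-7.7 -2.7  9. ] m [-0.67  2.71  0.21]
az 164.2 r 0.061 tauF 0.286 tot 0.491 j6 -144.4
```

>>> servo_tool:
  rows:
    - [[-0.0001,0.0021,0],[0,0,0.33],1]
    - [[-0.0001,0.0021,0.0001],[0,0,0.33],1]

```text
clock: 27.22
tool_pos: [0.4917, 0.1371, 0.2302]
orientation: [-179.8, -0.1, 159.0]
force: [-10.7, -4.8, 11.5]
opening: 0.0108
```

```bash
python3 tq.py
```

```text
clk 27.22 [0.4917 0.1371 0.2302] [-1.798e+02 -1.000e-01  1.590e+02] open 0.0108 f [-10.7  -4.8  11.5] m [-1.83  3.48  0.49]
az 161.2 r 0.061 tauF 0.491 tot 0.981 j6 -148.7
```

>>> servo_tool:
  rows:
    - [[0,0,0],[0,0,0],1]
    - [[0,0,0],[0,0,0],1]

```text
clock: 27.38
tool_pos: [0.4918, 0.1373, 0.2302]
orientation: [-179.8, -0.1, 159.0]
force: [-10.1, -3.7, 9.9]
opening: 0.0112
```

```bash
python3 tq.py
```

```text
clk 27.38 [0.4918 0.1373 0.2302] [-1.798e+02 -1.000e-01  1.590e+02] open 0.0112 f [-10.1  -3.7   9.9] m [-1.49  3.3   0.35]
az 161.1 r 0.061 tauF 0.414 tot 0.766 j6 -148.6
```

>>> servo_tool:
  rows:
    - [[0,0,0],[0,0,0],0.6]
    - [[0,0,0],[0,0,0],0.3]
    - [[0,0,0],[0,0,0],0.2]
    - [[0,0,0],[0,0,0],0.2]
    - [[0,0,0],[0,0,0],0.2]
    - [[0,0,-0.01],[0,0,0],0.2]
    - [[0,0,-0.03],[0,0,0],0.2]
    - [[0,0,-0.03],[0,0,0],0.2]
    - [[0,0,-0.03],[0,0,0],0.2]
    - [[0,0,0],[0,0,0],0.2]
    - [[0,0,0],[0,0,0],0.2]

```text
clock: 28.3
tool_pos: [0.4946, 0.1393, 0.3325]
orientation: [179.8, 0.1, 159.0]
force: [-0.2, -0.3, -1.6]
opening: 0.0697
```

```bash
python3 tq.py
python3 - <<'E'
from h import *
snap('wrist','w13.png')
b=snap('side','s13.png')[:,:,::-1]
cv2.imwrite('pics/s13z.png',cv2.resize(b[140:310,220:400],None,fx=3.5,fy=3.5,interpolation=cv2.INTER_CUBIC))
E
```

```text
clk 28.3 [0.4946 0.1393 0.3325] [1.798e+02 1.000e-01 1.590e+02] open 0.0697 f [-0.2 -0.3 -1.6] m [-0.02 -0.18 -0.  ]
az 158.4 r 0.059 tauF 0.022 tot 0.02 j6 -148.6
```

View pics/s13z.png

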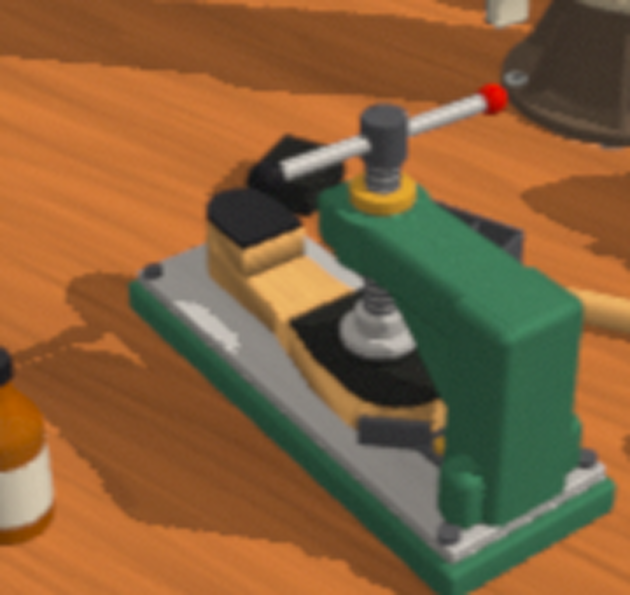

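View pics/w13.png

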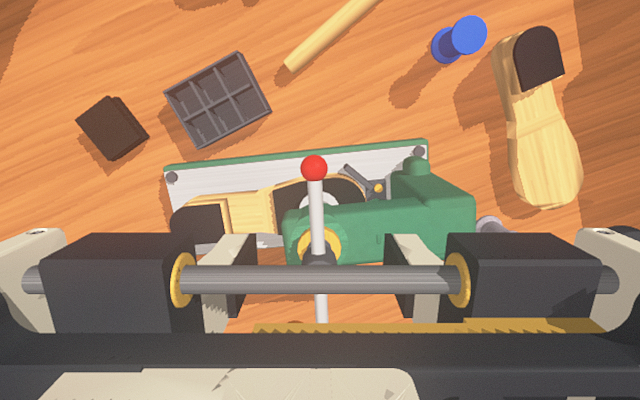

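```bash
python3 -c "
from plant import ctrl; print(ctrl.close_job())"
```

```text
the job is handed in; nothing more can be done
None
```

The sole is in the press and the foot is screwed down on the rubber. I handed the job in at about 28 s of the 72 s. No verdict is reported, so these are my own checks.

- **Sole:** I gripped it by the heel block (54 mm opening), turned it, set it upside down on the bed and slid it gently against the toe stop. The highest push I read was about 19 N, under the 35 N limit. In the side view the rubber edges matched a sole centred on the spindle axis to within 1–2 mm. In the wrist view the heel was centred on the bed.
- **Pressing:** I gave the T-handle two half turns, about 357° in all. Free turning read 0.43–0.57 N m. The last bit read about 0.98 N m moving and 0.77 N m stopped. That is roughly 110–150 N by my estimate, within the 70–175 N allowed.
- **Release:** The gripper is open and about 9 cm above the handle, and the tool force reads near zero. The last pictures show the foot on the rubber and the sole straight in the press. The other things on the bench look to be where they were.

Two readings disagreed. When the toe met the stop, the tool position was about 5 mm short of where I had calculated it. I put this down to camera error, because the pushing force was almost straight back and the picture fitted. One stopped torque reading, taken 3° before the end, was low (0.49 N m), so the pressing force is only good to about ±25 N.

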